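Isolate the pull-up socket tower and hold it at service height

TASK

Isolate the pull-up socket tower so that its lower socket can be worked on: first flip the toggle of the isolator box over to off, away from you towards the round stud. Then squeeze the release button in the side of the tower's grip head, pull the head straight up past the first stop to the second stop (fully extended), and finish while still holding it up against that stop with the gripper, because the tower sinks back if let go. Leave the food, the mug, the tin and the fork where they are.

Things in the scene. Friction and masses are not known exactly. Their poses are not given: they have to be found in the camera images.
- isolator: Fixed white box, 90 (x) x 64 (y) mm, top 46 mm above the counter, on a 110 x 64 x 6 mm flange; a black toggle paddle sticks up from a dark slot in its middle. Origin: centre of the underside, z up; its +x points away from the robot (turned by at most 0.5 rad), to the end with a raised round stud, 12 mm across, which marks off.
- lever (a joint): Isolator toggle; level axis along the box's y, 40 mm above the counter, mid-box. 0 = on, leaning 0.5 rad to the robot (box -x); 1.0 = off, leaning 0.5 rad away (box +x). A sprung ball snaps it to the nearer end; getting past the middle takes about 2 N at the tip. Paddle 14 mm thick, 30 mm wide, from 34 to 56 mm from the axis.
- lever_tip (a point): Middle of the toggle's free end, 56 mm from its axis; about 89 mm above the counter at either end of its swing.
- socket_tower: Telescopic socket tower fixed to the counter: aluminium housing 80 x 80 mm, 98 mm high, flange 104 x 104 x 8 mm; a white sleeve and column slide in it; black grip head on top, 50 (x) x 46 (y) x 50 mm high, underside 104 mm above the counter when retracted. Origin: centre of the underside, z up; -x faces the robot (turned by at most 0.5 rad), release button at +y.
- head_grip (a point): Centre of the grip head at button height, 131 mm above the counter when retracted; moves up with the head. 23 mm from here to the head's side faces (tower +y and -y) and to its top. Grip here from above with the fingers closing along the tower's y, so that one finger pushes the button in.
- button_face (a point): Middle of the outer face of the release button, a steel block 18 mm wide (x) and 24 mm high that stands 6 mm proud of the head's +y side face when free (1 mm when fully in).
- button (a joint): Travel of the release button into the head: 0 = out, 0.005 m = fully in (4.5 N, spring); from about 0.004 m the latch is free. Between the stops the latch bars inside keep it 0.0035 m in.
- mast (a joint): Height of the head above its retracted place, m: 0 = retracted, latched; about 0.06 = first stop (latches there if the button is out); 0.12 = second stop, a solid end, fully extended, with no latch: weight (0.2 to 0.45 kg) and a return spring (4 N at 0, 7 N at 0.12) pull the head back to the first stop if let go. With the button out it cannot be pulled up from either latch. A 35 N grip is ample.
- onion_1: Brown onion, about 82 mm across, loose; origin at its underside.
- garlic_1: White garlic bulb, about 60 mm across, loose; origin at its underside.
- lime_1: Green lime, about 50 mm across, loose; origin at its underside.
- mug_1: White mug, 92 mm across with a handle, 95 mm high, loose; origin at its underside.
- tin_1: Flat food tin, 86 mm across, 40 mm high, loose; origin at its underside.
- fork: Steel fork, 193 x 26 mm, 15 mm high, loose; origin at its underside.

How it is judged:
By the outcome, as a careful person would: the job done as asked, in the order asked, and still so for the second after the job is handed in, while the arm keeps its last pose, push and grip.
It also fails if it takes over 48 s, if anything falls off the work surface, if the arm or the gripper's body presses on something with over 40 N, if the wrist force passes 120 N, or if a joint passes its speed limit or range.

ROBOT

A 6-joint arm with a two-finger parallel gripper is mounted at the origin on a cart in front of the work surface, level with it; the furniture and walls round the work are solid. World frame = base frame: x ahead of the robot, y to its left, z up, the work surface at z = 0. Lengths are in mm, angles in rad, forces in N, time in s.
With the tool pointing down it reaches from about 275 to 1000 mm from the base axis. Payload 8.4 kg.
Tool frame: the origin (TCP) lies at the very end of the fingers, on their centre line; the grasp point (between the pads) lies 19 mm behind it; z points along the fingers, y is the line along which they close (so a half turn about z gives the same grasp; the last joint's range is limited). The gripper opens to 85 mm and grips with 20 to 120 N. Pads are 22 mm wide; open, the fingers measure 114 mm over their backs; the gripper's body (76 mm by 85 mm) begins 54 mm behind the grasp point. The pads swing forward as they close: fully open they stand 13 mm farther back than shut.
Start: joints at [1.193, 0.353, 1.633, -0, 1.155, -0.002], TCP at [229.384, 581.387, 231.281] pointing down, gripper open.
Joint ranges: [-2.63, 2.63], [-0.92, 2.1], [0.06, 2.66], [-1.3, 4.44], [0, 2.69], [-3.02, 3.02]. Speed limits (rad/s): [2.22, 2.22, 2.79, 3.14, 3.14, 3.14].

INTERFACE

Orientations are given as [roll, pitch, yaw] about the fixed x, y, z axes, in that order (R = Rz(yaw) Ry(pitch) Rx(roll)).
In Python, from rig import sensors, grab_frame, camera_params, order gives the robot as it stands. The module is installed in compiled form; this text tells all that it offers.
- The arm moves only by the tool move_arm, never from a script. Its argument "motion" is a list of rows, each a list of 7 numbers: the turn, a rotation vector about the tool's x, y, z in normalised numbers (1 is 2 rad), then the shift along the tool's x, y, z in normalised numbers (1 is 60 cm), then the finger opening in m, from 0 to 0.0854. A call has 1 to 8 rows; each row is the pose to reach, as a shift and turn from the pose commanded when the call began, along the tool's axes at that moment; what a row does not reach only later rows make up. A row lasts 1/8 s, in which the tool goes at most 62.5 mm and 10.7 degrees, less where a joint would pass 70% of its speed; a pose out of reach is approached as far as the arm can. A call with a gripper value outside its range is refused whole. The fingers move at their own pace and stop on an object; "grip_force" is the grip in N (left out, the last holds). Time passes only in rows, so rows that repeat a pose let the fingers close. It gives the time, the measured TCP pose, the force, the opening and the grip force at its end, in the units of the state.
- sensors.sense(): the state, without advancing time (a new reading comes with each control period).
- grab_frame(name): name is "side" or "top" or "wrist"; returns (picture, depth): 384x512x3 uint8, red, green, blue; 384x512 float32, mm along the optical axis (not along the pixel's ray), 0 where there is no reading.
- camera_params(name): a dict with "camera_matrix" (3x3 intrinsics, pixels), "world_from_camera" (4x4, takes a point from camera to world coordinates). Camera axes: x right, y down, z forward; pixel columns grow to the right and rows downward; lengths in mm; the calibration is good to about 2 mm. A picture is of the moment at which its call begins: read the wrist's pose just before it. camera_params takes no time and is no camera call; for the wrist camera it gives the pose at the moment of the call.
- order.sign_off(): hands the job in; it is judged then, once.
The state is a dict: "clock": time; "qpos": joint angles; "qvel": joint speeds; "joint_efforts": joint torques, N m; "eef_pos": TCP position; "tcp_rot": TCP orientation; "contact_force": force on the tool from outside, world axes, zero at the start; "wrist_torque": the same for the moment, N m; "opening": opening from 0.0 (shut) to 1.0 (fully open); "grasp_force": force on a finger pad.
Only numpy, scipy, OpenCV 4.12 (cv2) and the standard library are available. Lean on these libraries where they do the work, as an engineer would, in place of code of your own. Each camera call takes 0.05 s, during which the arm holds its last target. There are 200 camera calls.

## Working session

There is one attempt and no reset: what is moved stays moved. The work goes in short steps, Python scripts to look and compute and a tool call to move; the robot and the scene stay as the last step left them, time stands still between calls to the robot, and variables do not carry over. Pictures are saved under pics/ and viewed, at most 10 in all, crops included, and the job is handed in when it is done.

Besides the shell and the picture viewer there is one more tool, called as name(argument=value, ...) on one line, values as JSON. move_arm: Moves the arm, as the interface text tells. Its arguments: {"type":"object","properties":{"motion":{"type":"array","items":{"type":"array","items":{"type":"number"}}},"grip_force":{"type":"number"}},"required":["motion"]}

```bash
mkdir -p pics; cat > h.py <<'E'
import numpy as np, cv2
from rig import sensors, grab_frame, camera_params, order
def save(name,tag):
    p,d=grab_frame(name); c=camera_params(name)
    cv2.imwrite(f'pics/{tag}.png',p[:,:,::-1])
    np.savez(f'pics/{tag}.npz',p=p,d=d,K=c['camera_matrix'],T=c['world_from_camera'])
    return p,d
def load(tag): return np.load(f'pics/{tag}.npz')
def ray(f,uv):
    K,T=f['K'],np.array(f['T']); v=T[:3,:3]@(np.linalg.inv(K)@[uv[0],uv[1],1]); return T[:3,3],v
def plane(f,uv,z):
    o,v=ray(f,uv); return o+v*(z-o[2])/v[2]
def cloud(f):
    K,T,d=np.array(f['K']),np.array(f['T']),f['d']
    v,u=np.mgrid[:384,:512]; r=np.stack([u,v,np.ones_like(u)],-1)@np.linalg.inv(K).T*d[...,None]
    return r@T[:3,:3].T+T[:3,3]
E
python3 - <<'E'
from h import *
for n in('top','side'): save(n,n); 
a=[cv2.imread(f'pics/{n}.png') for n in('top','side')]
s=sensors.sense(); print(s)
for n in('top','side'):print(camera_params(n))
E
```

```text
{'clock': 0.1, 'qpos': array([ 1.19261037e+00,  3.53569229e-01,  1.63407954e+00,  1.21533013e-05,
        1.15521844e+00, -2.38842458e-03]), 'qvel': array([-0.00085166,  0.00071007, -0.00176985, -0.00349535, -0.00076663,
        0.00175306]), 'joint_efforts': array([-1.60643649e-03, -6.06356907e+01, -3.42821038e+01, -5.18112427e-05,
        3.76194963e-03,  3.00217221e-05]), 'eef_pos': array([229.20951012, 580.97506178, 230.63433295]), 'tcp_rot': array([-3.14031812e+00, -1.41567467e-05,  2.76579020e+00]), 'contact_force': array([ 0.22175417, -0.3602761 ,  0.02862918]), 'wrist_torque': array([-0.00495646,  0.00117186, -0.00364406]), 'grasp_force': 0.0, 'opening': 1.0022305560631}
{'camera_matrix': array([[488.7609784 ,   0.        , 258.55510975],
       [  0.        , 488.7609784 , 188.87481747],
       [  0.        ,   0.        ,   1.        ]]), 'world_from_camera': array([[ 1.61991502e-02, -9.96018878e-01,  8.76583320e-02,
         4.46066525e+02],
       [-9.99820998e-01, -1.52788782e-02,  1.11592298e-02,
        -6.82042674e+01],
       [-9.77548258e-03, -8.78234110e-02, -9.96088093e-01,
         1.40956526e+03],
       [ 0.00000000e+00,  0.00000000e+00,  0.00000000e+00,
         1.00000000e+00]])}
{'camera_matrix': array([[392.92173939,   0.        , 259.99038983],
       [  0.        , 392.92173939, 192.70424418],
       [  0.        ,   0.        ,   1.        ]]), 'world_from_camera': array([[-9.21488575e-01, -2.52388635e-01,  2.95226665e-01,
         2.48050257e+02],
       [-3.87879640e-01,  6.37517374e-01, -6.65673330e-01,
         6.28984440e+02],
       [-2.02037452e-02, -7.27922781e-01, -6.85361389e-01,
         8.02558934e+02],
       [ 0.00000000e+00,  0.00000000e+00,  0.00000000e+00,
         1.00000000e+00]])}
```

View pics/top.png

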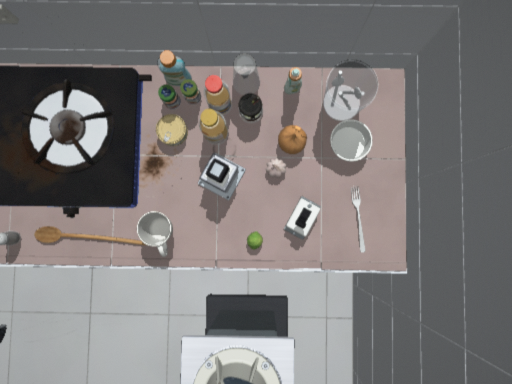

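View pics/side.png

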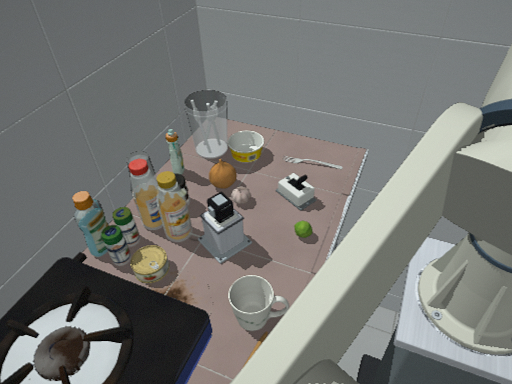

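Top view: tower at about (220,175), head dark on it, and isolator at about (303,217) with a dark toggle. Side view: tower at (222,225), isolator at (297,190). The mug and lime stand nearer the robot, and the garlic is about 60 px from the tower. Next I'll measure both from depth and masks.

```bash
python3 - <<'E'
from h import *
f=load('top'); P=cloud(f); p=f['p']
g=cv2.cvtColor(p,cv2.COLOR_RGB2GRAY)
def rect(m,name,z=None):
    m=m.astype(np.uint8); n,l,s,c=cv2.connectedComponentsWithStats(m)
    k=1+np.argmax(s[1:,4]); ys,xs=np.where(l==k)
    Q=P[l==k]; print(name,s[k],'z med',np.median(Q[:,2]).round(1),'pct',np.percentile(Q[:,2],[5,95]).round(1))
    cnt=max(cv2.findContours((l==k).astype(np.uint8),0,2)[0],key=cv2.contourArea)[:,0]
    zz=np.median(Q[:,2]) if z is None else z
    W=np.array([plane(f,c,zz)[:2] for c in cnt],np.float32)
    print('   rect at z',zz,cv2.minAreaRect(W))
roi=np.zeros(g.shape,bool); roi[185:250,275:330]=1
Z=P[...,2]
rect(roi&(Z>41)&(Z<52),'iso top',46)
rect(roi&(Z>25),'iso all',46)
rect(roi&(Z>65),'lever',None)
r2=np.zeros(g.shape,bool); r2[145:210,190:250]=1
rect(r2&(Z>135),'head')
rect(r2&(Z>80),'housing',98)
rect(r2&(Z>80)&(Z<115),'housing-ring',98)
# side view
f2=load('side');Pf=P;P=cloud(f2);Z=P[...,2]
def near(x,y,r): return np.hypot(P[...,0]-x,P[...,1]-y)<r
f=f2
for name,(u,v) in dict(iso=(303,217),tow=(220,175)).items():
    w=Pf[v,u]; print(name,w)
    m=near(w[0],w[1],70)
    if name=='iso': rect(m&(Z>65),'lever side'); rect(m&(Z>41)&(Z<52),'iso side',46)
    else: rect(m&(Z>148),'head top side',None)
a=cv2.resize(load('top')['p'][140:250,190:330],None,fx=5,fy=5,interpolation=2)
cv2.imwrite('pics/c1.png',a[:,:,::-1])
b=cv2.resize(f2['p'][160:270,190:330],None,fx=5,fy=5,interpolation=2)
cv2.imwrite('pics/c2.png',b[:,:,::-1])
E
```

```text
iso top [287 198  33  38 570] z med 45.1 pct [41.6 49.6]
   rect at z 46 ((490.6400146484375, -177.13525390625), (63.36116027832031, 88.62718963623047), 62.569923400878906)
iso all [286 198  34  38 745] z med 45.2 pct [39.7 86.2]
   rect at z 46 ((490.70013427734375, -176.631103515625), (65.1500244140625, 89.92737579345703), 62.11063766479492)
lever [295 218  11  11  78] z med 85.7 pct [68.7 92.5]
   rect at z 85.68648957901985 ((473.17431640625, -168.09739685058594), (30.06817626953125, 20.54911231994629), 64.32141876220703)
head [205 158  24  24 363] z med 152.8 pct [144.1 157.8]
   rect at z 152.84826083001235 ((606.9136962890625, 56.955841064453125), (51.928565979003906, 51.229164123535156), 60.35304260253906)
housing [199 153  40  39 868] z med 103.0 pct [ 94.2 156.8]
   rect at z 98 ((606.25634765625, 55.770484924316406), (79.73815155029297, 79.85787963867188), 62.44911193847656)
housing-ring [199 153  40  39 483] z med 98.8 pct [ 93.4 104.2]
   rect at z 98 ((606.25634765625, 55.770484924316406), (79.73815155029297, 79.85787963867188), 62.44911193847656)
iso [ 489.14151258 -177.37543289   52.96478325]
lever side [296 175  11   9  59] z med 87.7 pct [73.3 91.7]
   rect at z 87.67636619298912 ((472.2806701660156, -158.49215698242188), (39.279136657714844, 17.90292739868164), 75.81412506103516)
iso side [278 173  36  26 450] z med 46.7 pct [42.8 49.8]
   rect at z 46 ((492.4632873535156, -172.70986938476562), (66.36682891845703, 92.98259735107422), 62.08795166015625)
tow [591.01941569  46.16260894 154.38732836]
head top side [206 192  27  19 305] z med 154.9 pct [149.7 157.8]
   rect at z 154.87805082756358 ((606.7291870117188, 61.96330261230469), (46.54347610473633, 53.50540542602539), 61.177764892578125)
```

View pics/c1.png

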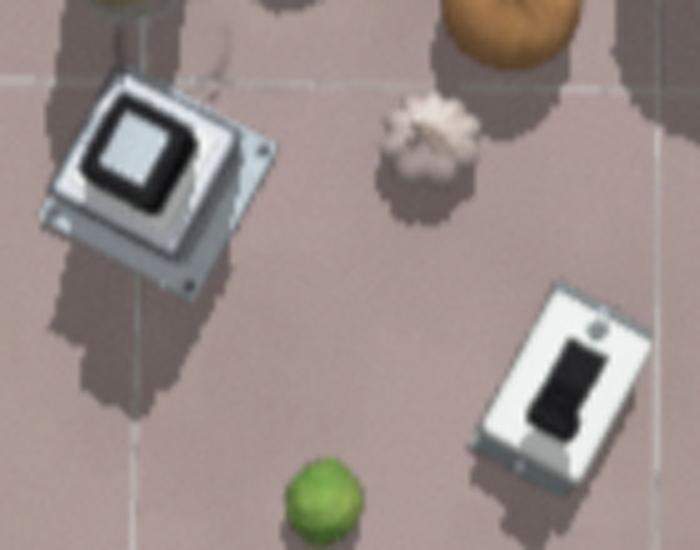

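View pics/c2.png

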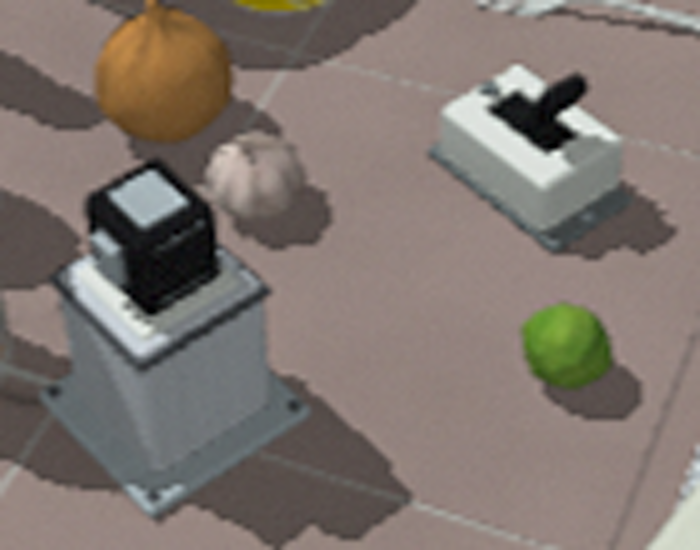

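```bash
cat >> h.py <<'E'
from scipy.spatial.transform import Rotation as R
def goto(pos,yaw=2.66):
    s=sensors.sense(); R0=R.from_euler('xyz',s['tcp_rot']); R1=R.from_euler('xyz',[np.pi,0,yaw])
    print('turn',(R0.inv()*R1).as_rotvec().round(3),'shift m',(R0.inv().apply(np.array(pos)-s['eef_pos'])/1000).round(4))
E
python3 - <<'E'
from h import *
goto([480,-60,350])
E
```

```text
turn [-0.001  0.     0.106] shift m [-0.4685 -0.5044 -0.1187]
```

The manual's scale: shifts go in shares of 60 cm and turns go in shares of 2 rad. Converting my numbers, -0.336 m / 0.6 = -0.56, -0.08 m / 0.6 = -0.1333, 0.106 rad / 2 = 0.053.

move_arm(motion=[[0,0,0.0065,-0.065,-0.07,-0.0167,0.0],[0,0,0.013,-0.13,-0.14,-0.0333,0.0],[0,0,0.02,-0.195,-0.21,-0.05,0.0],[0,0,0.0265,-0.26,-0.28,-0.0667,0.0],[0,0,0.033,-0.325,-0.35,-0.0833,0.0],[0,0,0.04,-0.39,-0.42,-0.1,0.0],[0,0,0.0465,-0.455,-0.49,-0.1167,0.0],[0,0,0.053,-0.52,-0.56,-0.1333,0.0]], grip_force=35)

```text
clock: 1.1
eef_pos: [396.5, 152.6, 311.6]
tcp_rot: [3.141, 0.0, 2.66]
contact_force: [0.6, 0.7, -0.1]
opening: 0.002
grasp_force: 0.0
```

```bash
python3 - <<'E'
from h import *
goto([480,-60,350])
E
```

```text
turn [ 0.  0. -0.] shift m [-0.1725 -0.1496 -0.0384]
```

In the tool's units: -0.17 m / 0.6 = -0.2833, -0.15 m / 0.6 = -0.25.

move_arm(motion=[[0,0,0,-0.0717,-0.0617,-0.0167,0.0],[0,0,0,-0.1433,-0.125,-0.0333,0.0],[0,0,0,-0.215,-0.1867,-0.05,0.0],[0,0,0,-0.2833,-0.25,-0.0633,0.0],[0,0,0,-0.2833,-0.25,-0.0633,0.0],[0,0,0,-0.2833,-0.25,-0.0633,0.0]])

```text
clock: 1.85
eef_pos: [477.0, -57.2, 348.8]
tcp_rot: [3.142, -0.001, 2.659]
contact_force: [-0.5, 0.4, -0.5]
opening: -0.0
grasp_force: 0.0
```

```bash
python3 - <<'E'
from h import *
s=sensors.sense();print(s['eef_pos'],s['qpos'])
save('wrist','w1'); f=load('w1'); print(f['T'],f['K'])
E
```

```text
[476.96271031 -57.23388754 348.78567379] [-1.22875700e-01  2.31360412e-02  1.77939992e+00  4.71772176e-04
  1.34025800e+00 -1.21093567e+00]
[[ 4.64146081e-01  8.43460716e-01  2.70448583e-01  4.07042887e+02]
 [ 8.85758653e-01 -4.42035659e-01 -1.41548878e-01 -2.11017676e+01]
 [ 1.56999590e-04  3.05251529e-01 -9.52271747e-01  4.91382545e+02]
 [ 0.00000000e+00  0.00000000e+00  0.00000000e+00  1.00000000e+00]] [[282.86124214   0.         253.43465833]
 [  0.         282.86124214 187.41415988]
 [  0.           0.           1.        ]]
```

View pics/w1.png

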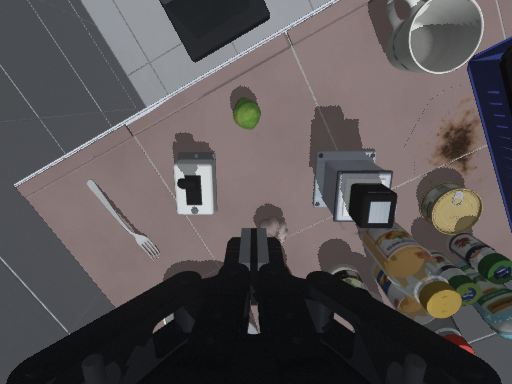

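The wrist view shows the isolator at about (195,183), toggle tip leaning to the robot at (182,183), and stud at (195,210). The tower head's light cap is at (378,210), and both units are square to the tool. Next I triangulate.

```bash
python3 - <<'E'
from h import *
def comp(f,m,roi):
    r=np.zeros(m.shape,bool); u0,v0,u1,v1=roi; r[v0:v1,u0:u1]=1
    n,l,s,c=cv2.connectedComponentsWithStats((m&r).astype(np.uint8)); k=1+np.argmax(s[1:,4])
    cnt=max(cv2.findContours((l==k).astype(np.uint8),0,2)[0],key=cv2.contourArea)[:,0]
    return s[k],c[k],cnt
def tri(obs):
    A=np.zeros((3,3));b=np.zeros(3)
    for f,uv in obs:
        o,v=ray(f,uv);v/=np.linalg.norm(v);M=np.eye(3)-np.outer(v,v);A+=M;b+=M@o
    x=np.linalg.solve(A,b); res=[np.linalg.norm(np.cross(x-ray(f,u)[0],ray(f,u)[1]/np.linalg.norm(ray(f,u)[1]))) for f,u in obs]
    return x.round(1),np.round(res,1)
F={k:load(k) for k in('top','side','w1')}
G={k:cv2.cvtColor(F[k]['p'],cv2.COLOR_RGB2GRAY) for k in F}
HS={k:cv2.cvtColor(F[k]['p'],cv2.COLOR_RGB2HSV) for k in F}
# cap: bright area within the head
cap={}
for k,roi in dict(top=(208,162,226,181),side=(212,192,229,206),w1=(366,198,392,226)).items():
    s,c,_=comp(F[k],G[k]>120,roi); print(k,s,c); cap[k]=c
print('cap',tri([(F[k],cap[k]) for k in cap]),tri([(F[k],cap[k]) for k in('top','w1')]))
for k in cap: print(plane(F[k],cap[k],154.5).round(1))
iso={}
for k,roi in dict(top=(284,192,324,240),w1=(172,145,220,218)).items():
    P=cloud(F[k]);Z=P[...,2]
    s,c,cnt=comp(F[k],(Z>41)&(Z<200),roi)
    m=(Z>38)&(Z<52)
    s,c,cnt=comp(F[k],m,roi); W=np.array([plane(F[k],q,46)[:2] for q in cnt],np.float32); r=cv2.minAreaRect(W);print(k,'iso',r)
    iso[k]=cv2.minAreaRect(cnt)[0]
    m=Z>70; s,c,cnt=comp(F[k],m,roi); print(' lever',s[4],np.median(P[...,:][m&(np.hypot(P[...,0]-490,P[...,1]+177)<60)],0).round(1))
print('iso',tri([(F[k],iso[k]) for k in iso]))
P=cloud(F['w1']);Z=P[...,2]
s,c,cnt=comp(F['w1'],(Z>90)&(Z<125),(320,150,402,232)); W=np.array([plane(F['w1'],q,98)[:2] for q in cnt],np.float32);print('tower ring w1',cv2.minAreaRect(W))
s,c,cnt=comp(F['w1'],(Z>149),(340,170,402,232)); W=np.array([plane(F['w1'],q,154)[:2] for q in cnt],np.float32);print('head w1',s,cv2.minAreaRect(W))
E
```

```text
top [210 162  14  15 123] [216.36585366 169.20325203]
side [212 194  15  11 100] [218.98 199.19]
w1 [368 202  23  21 408] [378.88235294 211.99019608]
cap (array([607.1,  56.3, 155. ]), array([1.3, 1.5, 0.3])) (array([605.6,  55.7, 156.9]), array([0.1, 0.1]))
[606.   55.9 154.5]
[609.   56.1 154.5]
[607.1  56.4 154.5]
top iso ((490.4544677734375, -177.37384033203125), (63.6067008972168, 89.21954345703125), 62.11114501953125)
 lever 71 [ 471.7 -166.8   85.9]
w1 iso ((489.7328186035156, -175.7302703857422), (63.95792007446289, 87.00079345703125), 62.34123992919922)
 lever 200 [ 470.4 -164.9   88.3]
iso (array([ 490.2, -178.2,   38.2]), array([0.4, 0.4]))
tower ring w1 ((605.7752685546875, 55.39280700683594), (80.16890716552734, 78.26443481445312), 62.34269332885742)
head w1 [ 358  191   39   37 1245] ((602.8215942382812, 55.66283416748047), (45.896148681640625, 49.781246185302734), 62.34065246582031)
```

```bash
python3 - <<'E'
from h import *
goto([428,-144,140],2.66)
E
```

```text
turn [-0.    -0.001 -0.   ] shift m [ 0.0026 -0.1     0.2088]
```

In the tool's units: 0.276 m / 0.6 = 0.46, -0.05 m / 0.6 = -0.0833.

move_arm(motion=[[0,0,0,0,-0.0833,0.05,0.0],[0,0,0,0.005,-0.1667,0.1,0.0],[0,0,0,0.005,-0.1667,0.1833,0.0],[0,0,0,0.005,-0.1667,0.2667,0.0],[0,0,0,0.005,-0.1667,0.35,0.0],[0,0,0,0.005,-0.1667,0.4167,0.0],[0,0,0,0.005,-0.1667,0.46,0.0],[0,0,0,0.005,-0.1667,0.46,0.0]])

```text
clock: 2.9
eef_pos: [426.9, -142.8, 71.9]
tcp_rot: [-3.141, -0.004, 2.662]
contact_force: [-0.3, 0.9, -0.0]
opening: 0.001
grasp_force: 0.0
```

```bash
python3 - <<'E'
from h import *
goto([490-5*.886,-176.5+5*.464,72],2.66)
E
```

```text
turn [-0.001 -0.004  0.002] shift m [-0.0665 -0.0007 -0.0004]
```

In the tool's units: -0.067 m / 0.6 = -0.1117, -0.06 m / 0.6 = -0.1.

move_arm(motion=[[0,0,0,-0.02,0,0,0.0],[0,0,0,-0.04,0,0,0.0],[0,0,0,-0.0567,0,0,0.0],[0,0,0,-0.0717,0,0,0.0],[0,0,0,-0.0867,0,0,0.0],[0,0,0,-0.1,0,0,0.0],[0,0,0,-0.1117,0,0,0.0],[0,0,0,-0.1117,0,0,0.0]])

```text
clock: 3.9
eef_pos: [488.4, -175.9, 73.3]
tcp_rot: [3.142, 0.0, 2.66]
contact_force: [-0.6, -0.2, 0.5]
opening: -0.001
grasp_force: 0.0
```

In the tool's units: -0.2 m / 0.6 = -0.3333, -0.03 m / 0.6 = -0.05.

move_arm(motion=[[0,0,0,0.0333,0,0,0.0],[0,0,0,0.0667,0,-0.05,0.0],[0,0,0,0.0667,0,-0.1333,0.0],[0,0,0,0.0667,0,-0.2167,0.085],[0,0,0,0.0667,0,-0.3,0.085],[0,0,0,0.0667,0,-0.3333,0.085],[0,0,0,0.0667,0,-0.3333,0.085]])

```text
clock: 4.78
eef_pos: [452.9, -157.3, 274.6]
tcp_rot: [3.141, 0.003, 2.66]
contact_force: [-0.3, -0.5, -0.1]
opening: 0.847
grasp_force: 0.0
```

```bash
python3 - <<'E'
from h import *
save('wrist','w2'); save('side','s2')
for k in('w2','s2'):
    P=cloud(load(k)); m=(P[...,2]>65)&(P[...,2]<100)&(np.hypot(P[...,0]-490,P[...,1]+177)<60); print(k,m.sum(),np.median(P[m],0).round(1))
a=cv2.imread('pics/w2.png');b=cv2.imread('pics/s2.png')[140:260,220:380]
cv2.imwrite('pics/m2.png',np.hstack([cv2.resize(a,(400,300)),cv2.resize(b,(400,300))]))
goto([606.3,56,230],2.658)
E
```

```text
w2 428 [ 505.5 -186.4   84. ]
s2 93 [ 509.7 -180.6   82.7]
turn [-0.    -0.001  0.002] shift m [-0.0384  0.2603  0.0422]
```

View pics/m2.png

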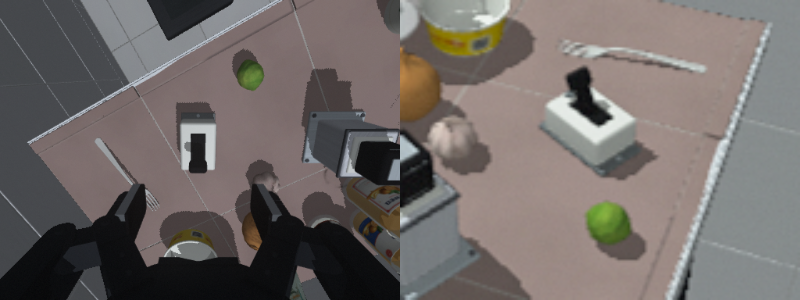

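Lever is off: it leans to the stud in both views. Now I check clearance round the tower and move over it.

In the tool's units: 0.26 m / 0.6 = 0.4333, 0.22 m / 0.6 = 0.3667.

move_arm(motion=[[0,0,0,-0.01,0.0667,0,0.085],[0,0,0,-0.02,0.1417,0,0.085],[0,0,0,-0.0317,0.2167,0,0.085],[0,0,0,-0.0433,0.2917,0,0.085],[0,0,0,-0.0533,0.3667,0,0.085],[0,0,0,-0.0633,0.4333,0,0.085],[0,0,0,-0.0633,0.4333,0,0.085],[0,0,0,-0.0633,0.4333,0,0.085]])

```text
clock: 5.88
eef_pos: [605.4, 55.4, 271.5]
tcp_rot: [-3.14, -0.003, 2.66]
contact_force: [0.0, -0.2, -0.6]
opening: 0.994
grasp_force: 0.0
```

```bash
python3 - <<'E'
from h import *
goto([606.3,56,108],2.658)
save('wrist','w3')
c,s=np.cos(-.483),np.sin(-.483)
f=load('w3');P=cloud(f);Z=P[...,2]
X=(P[...,0]-606.3)*c+(P[...,1]-56)*s; Y=-(P[...,0]-606.3)*s+(P[...,1]-56)*c
m=(abs(X)<40)&(abs(Y)<40)&(Z>120)&(Z<175); print('head local',m.sum(),[np.percentile(q[m],[2,50,98]).round(1) for q in(X,Y,Z)])
mt=m&(Z>149);
cnt=max(cv2.findContours(mt.astype(np.uint8),0,2)[0],key=cv2.contourArea)[:,0]
print(cv2.minAreaRect(np.array([plane(f,q,154)[:2] for q in cnt],np.float32)))
f=load('top');P=cloud(f);Z=P[...,2]
X=(P[...,0]-606.3)*c+(P[...,1]-56)*s; Y=-(P[...,0]-606.3)*s+(P[...,1]-56)*c
m=(abs(X)<140)&(abs(Y)<140)&(Z>90)&((abs(X)>45)|(abs(Y)>45))
for lo in(90,120,150,180): 
    k=m&(Z>=lo)&(Z<lo+30)
    if k.any(): print(lo,'X',X[k].min().round(),X[k].max().round(),'Y',Y[k].min().round(),Y[k].max().round())
E
```

```text
turn [-0.002 -0.003  0.002] shift m [-0.0009  0.0013  0.1635]
head local 2632 [array([-24.2,  -3.7,  23.3]), array([-21.9,   0.2,  26.1]), array([127.8, 154.2, 157.4])]
((605.2548828125, 56.07402420043945), (45.15057373046875, 50.09083557128906), 62.350337982177734)
90 X 69.0 127.0 Y 41.0 87.0
120 X 69.0 138.0 Y 40.0 109.0
150 X 74.0 134.0 Y 45.0 100.0
180 X 83.0 126.0 Y 54.0 97.0
```

View pics/w3.png

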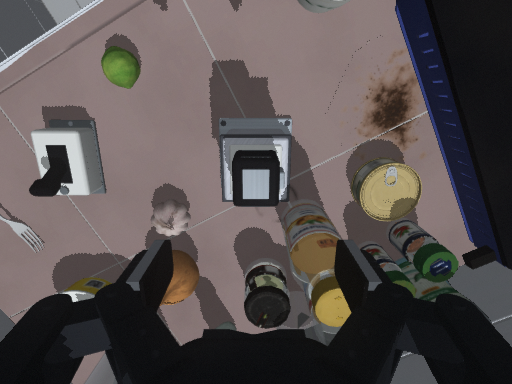

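The wrist view shows the head centred at about (256,180), with the fingers straddling it along the image horizontal and the bottle outside the finger zone. I'll descend.

In the tool's units: 0.163 m / 0.6 = 0.2717, -0.001 m / 0.6 = -0.0017.

move_arm(motion=[[0,0,0,-0.0017,0.0017,0.0667,0.085],[0,0,0,-0.0017,0.0017,0.1333,0.085],[0,0,0,-0.0017,0.0017,0.1833,0.085],[0,0,0,-0.0017,0.0017,0.225,0.085],[0,0,0,-0.0017,0.0017,0.2533,0.085],[0,0,0,-0.0017,0.0017,0.2717,0.085],[0,0,0,-0.0017,0.0017,0.2717,0.085]])

```text
clock: 6.8
eef_pos: [607.6, 55.8, 110.0]
tcp_rot: [-3.141, -0.001, 2.66]
contact_force: [-0.5, -0.0, 0.3]
opening: 0.994
grasp_force: 0.0
```

move_arm(motion=[[0,0,0,0,0,0,0.03],[0,0,0,0,0,0,0.03],[0,0,0,0,0,0,0.03],[0,0,0,0,0,0,0.03],[0,0,0,0,0,0,0.03],[0,0,0,0,0,0,0.03]], grip_force=35)

```text
clock: 7.55
eef_pos: [608.4, 56.0, 111.5]
tcp_rot: [3.141, 0.001, 2.66]
contact_force: [-1.2, -2.4, 6.3]
opening: 0.543
grasp_force: 36.1
```

Opening 46.4 mm matches a head gripped with the button in. Pulling up.

In the tool's units: -0.073 m / 0.6 = -0.1217, -0.063 m / 0.6 = -0.105.

move_arm(motion=[[0,0,0,0,0,-0.0083,0.03],[0,0,0,0,0,-0.0217,0.03],[0,0,0,0,0,-0.0383,0.03],[0,0,0,0,0,-0.055,0.03],[0,0,0,0,0,-0.0717,0.03],[0,0,0,0,0,-0.0883,0.03],[0,0,0,0,0,-0.105,0.03],[0,0,0,0,0,-0.1217,0.03]])

```text
clock: 8.55
eef_pos: [608.4, 56.0, 183.3]
tcp_rot: [3.141, 0.001, 2.66]
contact_force: [5.8, -0.6, -10.0]
opening: 0.543
grasp_force: 37.4
```

move_arm(motion=[[0,0,0,0,0,-0.0167,0.03],[0,0,0,0,0,-0.0333,0.03],[0,0,0,0,0,-0.05,0.03],[0,0,0,0,0,-0.0633,0.03],[0,0,0,0,0,-0.0717,0.03],[0,0,0,0,0,-0.0767,0.03],[0,0,0,0,0,-0.0767,0.03]])

```text
clock: 9.43
eef_pos: [608.4, 56.0, 229.2]
tcp_rot: [3.141, 0.001, 2.66]
contact_force: [5.8, -2.1, -10.3]
opening: 0.539
grasp_force: 37.7
```

move_arm(motion=[[0,0,0,0,0,-0.0017,0.03],[0,0,0,0,0,-0.0033,0.03],[0,0,0,0,0,-0.0033,0.03]])

```text
clock: 9.8
eef_pos: [608.4, 55.9, 231.0]
tcp_rot: [3.141, 0.001, 2.66]
contact_force: [5.8, -2.4, -9.0]
opening: 0.541
grasp_force: 37.7
```

```bash
python3 - <<'E'
from h import *
save('side','s3'); 
cv2.imwrite('pics/m3.png',cv2.resize(cv2.imread('pics/s3.png')[120:280,130:330],(750,600)))
E
```

```text
(no output)
```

View pics/m3.png

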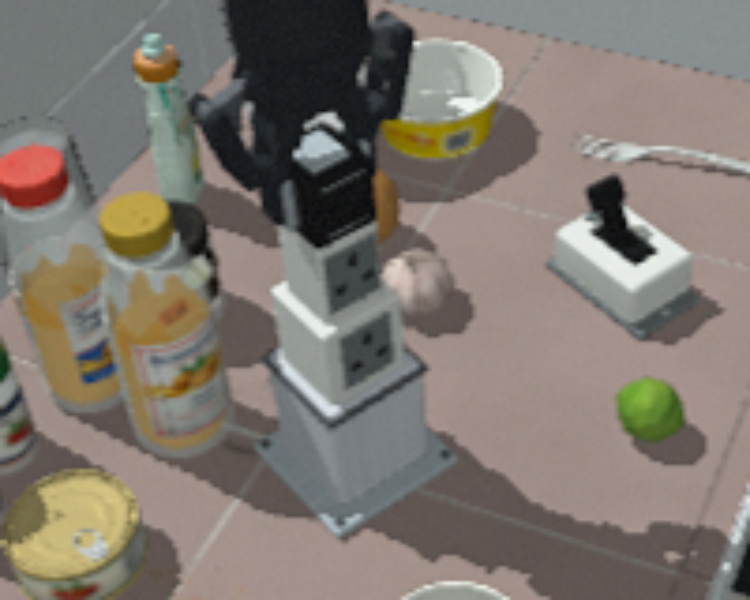

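Both sockets are out, the head is held in the fingers, and the toggle is at off. I'll go on in small steps until the stop is felt.

In the tool's units: -0.002 m / 0.6 = -0.0033, -0.001 m / 0.6 = -0.0017.

move_arm(motion=[[0,0,0,0,0,-0.0017,0.03],[0,0,0,0,0,-0.0033,0.03],[0,0,0,0,0,-0.0033,0.03]])

```text
clock: 10.22
eef_pos: [608.3, 55.9, 231.8]
tcp_rot: [3.141, 0.001, 2.66]
contact_force: [9.6, -2.6, -17.6]
opening: 0.542
grasp_force: 40.2
```

In the tool's units: -0.0005 m / 0.6 = -0.0008.

move_arm(motion=[[0,0,0,0,0,-0.0008,0.03],[0,0,0,0,0,-0.0008,0.03],[0,0,0,0,0,-0.0008,0.03],[0,0,0,0,0,-0.0008,0.03],[0,0,0,0,0,-0.0008,0.03],[0,0,0,0,0,-0.0008,0.03]])

```text
clock: 10.98
eef_pos: [608.3, 56.0, 231.8]
tcp_rot: [-3.142, 0.0, 2.66]
contact_force: [10.6, -1.5, -21.6]
opening: 0.539
grasp_force: 39.9
```

```bash
python3 - <<'E'
from h import *
save('side','s4'); s=sensors.sense(); print(s['eef_pos'],s['contact_force'],s['grasp_force'])
F=load('s4');P=cloud(F);Z=P[...,2]
m=(abs(P[...,0]-606)<40)&(abs(P[...,1]-56)<40)&(Z>200)
g=cv2.cvtColor(F['p'],cv2.COLOR_RGB2GRAY)
for k,t in(('s3',0),('s4',0)):
    F=load(k);P=cloud(F);g=cv2.cvtColor(F['p'],cv2.COLOR_RGB2GRAY)
    r=np.zeros(g.shape,bool); r[154:166,206:224]=1
    q=r&(g>110); print(k,q.sum(),np.median(P[q],0).round(1))
# lever
P=cloud(load('s4'));m=(P[...,2]>65)&(P[...,2]<100)&(np.hypot(P[...,0]-490,P[...,1]+177)<60); print(np.median(P[m],0).round(1))
E
```

```text
[608.30190341  55.94337795 231.77982841] [ 11.21679144  -2.75897777 -21.82211165] 39.921528697013855
s3 88 [607.6  57.9 276.3]
s4 86 [606.8  56.2 277.1]
[ 509.1 -180.7   81.4]
```

Head top is at about 276 mm, against 155 mm at the start. The force is steady against the solid stop and the lever is off.

```bash
python3 -c "
from rig import order
print(order.sign_off())"
```

```text
the job is handed in; nothing more can be done
None
```

The isolator toggle is flipped to off, and the tower head is up about 120 mm at its second stop, still held against it by the gripper; the job is handed in at about 11 s, with no verdict returned.

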